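# Find the empty instrument bay and push its cover open

### The arm

A 6-joint arm with a two-finger parallel gripper is mounted at the origin on the work surface. World frame = base frame: x ahead of the robot, y to its left, z up, the work surface at z = 0. Lengths are in m, angles in rad, forces in N, time in s.
With the tool pointing down it reaches from about 0.375 to 0.975 m from the base axis. Payload 3.8 kg.
Tool frame: the origin (TCP) lies on the mounting face of the last link; the fingertips stand 173 mm ahead of it and the grasp point (between the pads) lies 155 mm ahead of it (bot.hold_point_z is the distance from the TCP to the grasp point, in m); z points along the fingers, y is the line along which they close (so a half turn about z gives the same grasp; the last joint's range is limited). The gripper opens to 85 mm and grips with 20 to 120 N. Pads are 22 mm wide; open, the fingers measure 114 mm over their backs; the gripper's body (76 mm by 85 mm) begins 54 mm behind the grasp point. The pads swing forward as they close: fully open they stand 13 mm farther back than shut.
Start: joints at [1.111, 0.264, 1.604, -0, 1.274, -0.037], TCP at [0.277, 0.616, 0.405] pointing down, gripper open.
Joint ranges: [-2.63, 2.63], [-0.94, 2.18], [0.31, 2.57], [-1.31, 4.45], [0, 2.66], [-2.55, 2.55]. Speed limits (rad/s): [2.57, 2.57, 3.14, 3.14, 3.14, 3.14].

### API

Orientations are given as a rotation vector (axis times angle).
In Python, from workcell import bot, optics gives the robot as it stands.
- The arm moves only by the shell command python3 -m jog 'ROWS' [OPENING] [FORCE]. ROWS is JSON, a list of rows, each an object of numbers: "dx", "dy", "dz": the shift along the tool's x, y, z in mm; "ax", "ay", "az": the turn, a rotation vector about the tool's x, y, z in degrees. A call has 1 to 20 rows; each row shifts and turns the commanded pose from where the row before left it, along the tool's axes as they then stand; what a row does not reach is not made up. A row lasts 1/12 s, in which the tool goes at most 41.7 mm and 7.16 degrees, less where a joint would pass 70% of its speed; a pose out of reach is approached as far as the arm can. A call with a gripper value outside its range is refused whole. OPENING is the opening, from 0 (shut) to 1 (fully open), set as the call begins (- or left out, the last holds). The fingers move at their own pace and stop on an object; FORCE is the grip in N (left out, the last holds). Time passes only in rows, so rows that do not move let the fingers close. It gives the time, the measured TCP pose, the force, the opening and the grip force at its end, in the units of the state.
- bot.read_state(): the state, without advancing time (a new reading comes with each control period).
- optics.read_camera(name): name is "side" or "top" or "wrist"; returns a dict with "img" (480x640x3 uint8, red, green, blue), "vertical_fov" (degrees; the focal length in pixels is half the picture's height over the tangent of half this angle, whatever the lens; pixels are square), "cx", "cy" (the principal point, pixels), "R" (3x3) and "t" (3): a world point X has camera coordinates R X + t; the wrist camera has in their place "tool_from_camera" (4x4, takes a point from camera to tool coordinates, whose origin is the TCP and whose axes are the flange's). Camera axes: x right, y down, z forward; pixel columns grow to the right and rows downward; lengths in m; the calibration is good to about 2 mm. A picture is of the moment at which its call begins: read the wrist's pose just before it. There is no depth.
- bot.finish_job(): hands the job in; it is judged then, once.
The state is a dict: "time": time; "q": joint angles; "joint_vel": joint speeds; "joint_torque": joint torques, N m; "tool_pos": TCP position; "tcp_rot": TCP orientation; "wrist_force": force on the tool from outside, world axes, zero at the start; "torque": the same for the moment, N m; "width": opening from 0.0 (shut) to 1.0 (fully open); "grip_force": force on a finger pad.
Only numpy, scipy, OpenCV 4.12 (cv2) and the standard library are available. Lean on these libraries where they do the work, as an engineer would, in place of code of your own. Each camera call takes 0.05 s, during which the arm holds its last target. There are 200 camera calls.

### The job

Only one of the console's four identical covers has an empty bay under it: press gently on the ribbed near end of one cover after another until you find the one that rocks, then push that cover fully open, against its stop, and leave it standing open with the other three shut. Use the fingertips only: grip and lift nothing, never bear down hard on a cover that stays firm, and leave everything else on the bench and the console where it is.

Things in the scene. Friction and masses are not known exactly. Their poses are not given: they have to be found in the camera images.
- console: fixed grey console, 205 x 448 mm, flat top 90 mm above the bench. Origin under it; x points away from its near (robot) side, y along the row. It spans x -95 to 110, y -224 to 224 mm. Four identical bare steel covers lie flush in its top at y = 146 (a), 66 (b), -66 (c), -146 mm (d). Under each is a bay 80 mm deep: three hold an instrument that blocks the cover, one, unseen and varying, is empty
- cover_a (a joint): tilt of cover a, rad: 0 shut, grows as the near end sinks and the far end rises, stop at 1.15. Plate 130 (x) x 75 x 6 mm, pivot along y at mid-thickness, 50 mm from its near and 80 mm from its far edge (console x -20, z 87 mm). Blocked by an instrument it yields under 0.05 rad. Pivot friction 0.1 N m (3 to 5 N on the ribbed end) keeps it where it is left
- cover_a_press (a point): centre of the ribbed near end of cover a, where it is pressed, on its upper face 16 mm from the near edge and 34 mm from the pivot; moves with the cover; axes as the console's when shut
- cover_a_edge (a point): middle of the far edge of cover a, on its upper face, 80 mm from the pivot; moves with the cover, rising and then coming towards the near side as it opens. A finger behind it pushing level jams while the tilt is small (friction): push the near end well down first (38 mm below the top gives about 1 rad), then the edge over
- cover_b (a joint): tilt of cover b, rad: 0 shut, grows as the near end sinks and the far end rises, stop at 1.15. Plate 130 (x) x 75 x 6 mm, pivot along y at mid-thickness, 50 mm from its near and 80 mm from its far edge (console x -20, z 87 mm). Blocked by an instrument it yields under 0.05 rad. Pivot friction 0.1 N m (3 to 5 N on the ribbed end) keeps it where it is left
- cover_b_press (a point): centre of the ribbed near end of cover b, where it is pressed, on its upper face 16 mm from the near edge and 34 mm from the pivot; moves with the cover; axes as the console's when shut
- cover_b_edge (a point): middle of the far edge of cover b, on its upper face, 80 mm from the pivot; moves with the cover, rising and then coming towards the near side as it opens. A finger behind it pushing level jams while the tilt is small (friction): push the near end well down first (38 mm below the top gives about 1 rad), then the edge over
- cover_c (a joint): tilt of cover c, rad: 0 shut, grows as the near end sinks and the far end rises, stop at 1.15. Plate 130 (x) x 75 x 6 mm, pivot along y at mid-thickness, 50 mm from its near and 80 mm from its far edge (console x -20, z 87 mm). Blocked by an instrument it yields under 0.05 rad. Pivot friction 0.1 N m (3 to 5 N on the ribbed end) keeps it where it is left
- cover_c_press (a point): centre of the ribbed near end of cover c, where it is pressed, on its upper face 16 mm from the near edge and 34 mm from the pivot; moves with the cover; axes as the console's when shut
- cover_c_edge (a point): middle of the far edge of cover c, on its upper face, 80 mm from the pivot; moves with the cover, rising and then coming towards the near side as it opens. A finger behind it pushing level jams while the tilt is small (friction): push the near end well down first (38 mm below the top gives about 1 rad), then the edge over
- cover_d (a joint): tilt of cover d, rad: 0 shut, grows as the near end sinks and the far end rises, stop at 1.15. Plate 130 (x) x 75 x 6 mm, pivot along y at mid-thickness, 50 mm from its near and 80 mm from its far edge (console x -20, z 87 mm). Blocked by an instrument it yields under 0.05 rad. Pivot friction 0.1 N m (3 to 5 N on the ribbed end) keeps it where it is left
- cover_d_press (a point): centre of the ribbed near end of cover d, where it is pressed, on its upper face 16 mm from the near edge and 34 mm from the pivot; moves with the cover; axes as the console's when shut
- cover_d_edge (a point): middle of the far edge of cover d, on its upper face, 80 mm from the pivot; moves with the cover, rising and then coming towards the near side as it opens. A finger behind it pushing level jams while the tilt is small (friction): push the near end well down first (38 mm below the top gives about 1 rad), then the edge over
- fitting: brass pipe fitting, 26 mm across, 45 mm tall, standing on the plain strip between covers b and c; origin under its foot. A bystander, loose: leave it alone
- cap: small steel end cap, 24 mm across, 22 mm tall, standing on the console's top beyond cover a (its +y end); origin under its foot. A bystander, loose: leave it alone
- gauge: digital pressure gauge on a round foot of 60 mm, 128 mm tall with an 80 mm dial, on the bench beyond the console; origin under its foot. A bystander, loose: leave it alone
- detector: grey portable gas detector lying on the bench, 125 x 65 mm, 55 mm tall, left of the console; origin under its centre. A bystander, loose: leave it alone
- wrench: steel wrench lying on the bench right of the console; origin under its middle. A bystander, loose: leave it alone
- screwdriver: screwdriver lying on the bench beyond the console; origin under its middle. A bystander, loose: leave it alone
- mug: white mug, 80 mm across, 90 mm tall, on the bench at the far left; origin under its foot. A bystander, loose: leave it alone
- gas_can: aluminium calibration gas can, 66 mm across, 170 mm tall, on the bench at the far right; origin under its foot. A bystander, loose: leave it alone

How it is judged:
By the outcome, as a careful person would: the job done as asked, in the order asked, and still so for the second after the job is handed in, with the robot touching nothing.
It also fails if it takes over 51 s, if anything falls off the work surface, if the arm or the gripper's body presses on something with over 40 N, if the wrist force passes 120 N, or if a joint passes its speed limit or range.

## Working session

There is one attempt and no reset: what is moved stays moved. The work goes in short steps, Python scripts to look and compute and a shell command to move; the robot and the scene stay as the last step left them, time stands still between calls to the robot, and variables do not carry over. Pictures are saved under pics/ and viewed, at most 10 in all, crops included, and the job is handed in when it is done.

```bash
mkdir -p pics
cat > h.py <<'E'
import numpy as np,cv2
from workcell import bot,optics
E
python3 - <<'E'
from h import *
s=bot.read_state(); print(s)
for n in ("side","top"):
    c=optics.read_camera(n); cv2.imwrite(f"pics/{n}0.png",c["img"][...,::-1])
    np.savez(f"{n}0.npz",**{k:v for k,v in c.items()})
    print(n,c["vertical_fov"],c["cx"],c["cy"],c["R"],c["t"],[k for k in c])
E
```

```text
{'time': 0.0, 'q': array([ 1.11106681e+00,  2.64739721e-01,  1.60539377e+00,  1.11303188e-05,
        1.27369587e+00, -3.68579838e-02]), 'joint_vel': array([-0.00024033, -0.00059241,  0.00196263,  0.00093982,  0.00042397,
        0.00159444]), 'joint_torque': array([ 1.88937003e-03, -5.15115631e+01, -3.67320371e+01,  1.69972022e-04,
        1.27918075e-02,  2.05081119e-05]), 'tool_pos': array([0.27682496, 0.61523836, 0.40335997]), 'tcp_rot': array([-0.65919403, -3.0710809 ,  0.00340094]), 'wrist_force': array([ 0.36352007, -0.14929204, -0.39977336]), 'torque': array([ 0.00872396, -0.01279023, -0.00716389]), 'grip_force': 0.0, 'width': 0.9974855678821546}
side 45.68251638754376 322.8310881574465 237.91234932405564 [[-0.91498198 -0.40312624  0.01723955]
 [-0.3265729   0.71478132 -0.61841556]
 [ 0.23697703 -0.57146906 -0.78566214]] [0.56745676 0.2550208  1.07977874] ['img', 'vertical_fov', 'cx', 'cy', 'R', 't']
top 42.580040147146164 309.86358141948415 237.89699873481277 [[-0.02366074 -0.99959745  0.01565583]
 [-0.98360044  0.02047551 -0.17919521]
 [ 0.17880252 -0.01963897 -0.98368896]] [-0.01993942  0.61241729  1.55914197] ['img', 'vertical_fov', 'cx', 'cy', 'R', 't']
```

View pics/top0.png

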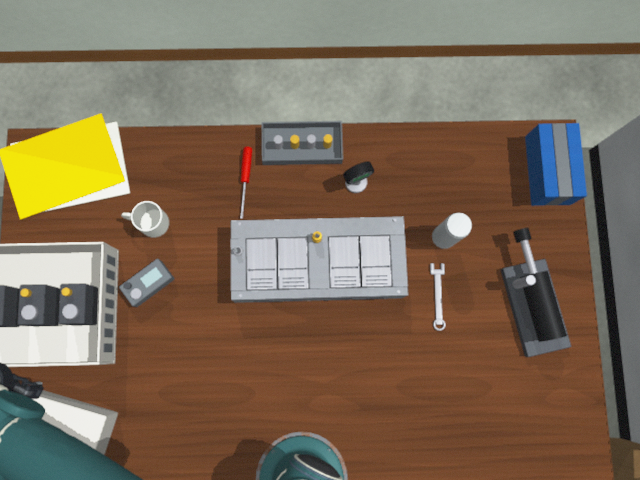

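View pics/side0.png

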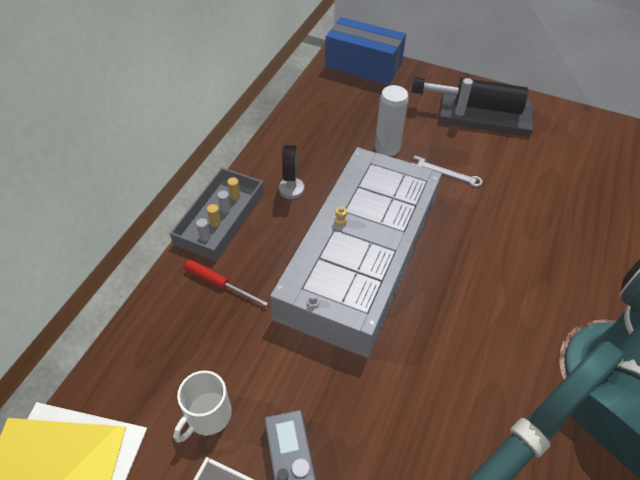

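The top view shows the console at about columns 231–407 and rows 217–300, with the fitting at (317,237) and the cap at (237,251). The side view shows the same layout, with the fitting at (341,216) and the cap at (313,302). I'll enlarge both views to get the corners.

Run:
```python
from h import *
a=cv2.imread("pics/top0.png")[205:310,220:420]; b=cv2.imread("pics/side0.png")[140:360,260:460]
A=cv2.resize(a,None,fx=4,fy=4,interpolation=cv2.INTER_CUBIC)
cv2.imwrite("pics/topc.png",A)
cv2.imwrite("pics/sidec.png",cv2.resize(b,None,fx=2.7,fy=2.7,interpolation=cv2.INTER_CUBIC))
```

```text
(no output)
```

View pics/topc.png

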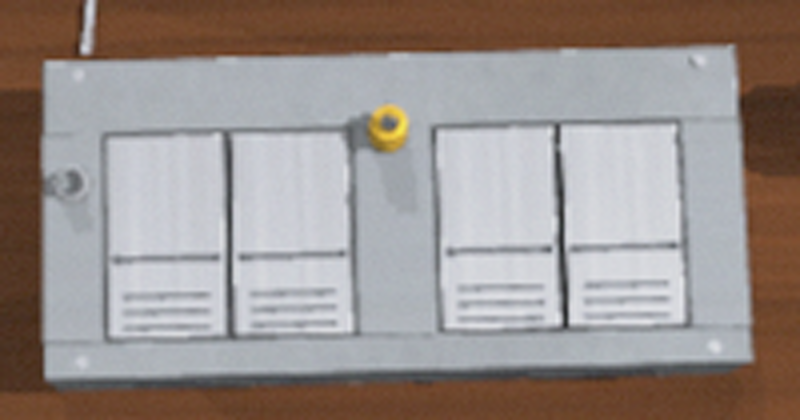

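View pics/sidec.png

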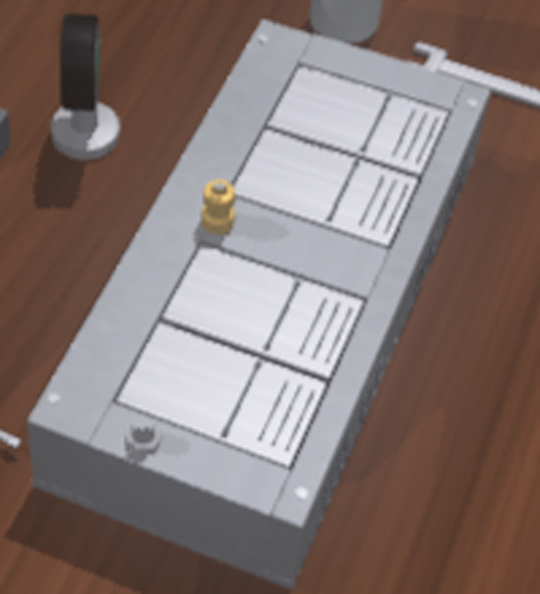

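The crops show the console top's corners, the cover outlines and the press ribs clearly. I'll fit the console pose from these points in both views.

```bash
cat > pose.py <<'E'
from h import *
from scipy.optimize import least_squares
from scipy.spatial.transform import Rotation as Ro
P=np.array([[110,224],[110,-224],[-95,-224],[-95,224],[60,183.5],[-70,183.5],[60,-183.5],[-70,-183.5],[60,28.5],[-70,28.5],[60,-28.5],[-70,-28.5]])/1e3
T=np.array([[44,62],[735,46],[752,361],[44,371],[105,133],[105,338],[681,122],[690,326],[350,130],[357,333],[434,127],[441,329]])/4+[220,205]
S=np.array([[33,421],[266,20],[489,90],[304,525],[117,402],[293,465],[300,66],[447,108],[203,247],[365,299],[234,196],[390,245]])/2.7+[260,140]
C={n:np.load(f"{n}0.npz") for n in("top","side")}
def proj(c,X):
    f=240/np.tan(np.radians(c["vertical_fov"])/2); q=X@c["R"].T+c["t"]
    return q[:,:2]/q[:,2:]*f+[c["cx"],c["cy"]]
def world(p): 
    c,s=np.cos(p[2]),np.sin(p[2]); return np.c_[P@np.array([[c,s],[-s,c]])+p[:2],np.full(len(P),p[3])]
def fit(cs): 
    return least_squares(lambda p:np.r_[tuple((proj(C[n],world(p))-o).ravel() for n,o in cs)],[.65,0,0,.09],loss="soft_l1")
def tri(pt,ps):
    return least_squares(lambda X:np.r_[proj(C["top"],X[None])[0]-pt,proj(C["side"],X[None])[0]-ps],[.65,0,.1]).x
if __name__=="__main__":
    for cs in ([("top",T),("side",S)],[("top",T)],[("side",S)]):
        r=fit(cs); print(r.x.round(4),np.abs(r.fun).mean().round(2),np.abs(r.fun).max().round(2))
    p=fit([("top",T),("side",S)]).x; np.save("p.npy",p)
    c,s=np.cos(p[2]),np.sin(p[2]); R=np.array([[c,-s],[s,c]])
    for n,y in zip("abcd",(.146,.066,-.066,-.146)): print(n,(R@[-.054,y]+p[:2]).round(4))
    for n,a,b in(("fitting top",(389,116),(219,190)),("cap top",(70,181),(143,433))):
        X=tri(np.array(a)/4+[220,205],np.array(b)/2.7+[260,140]); print(n,X.round(3),"console",(R.T@(X[:2]-p[:2])).round(3))
    st=bot.read_state(); M=Ro.from_rotvec(st["tcp_rot"]).as_matrix(); print(M.round(3), "yaw console",np.degrees(p[2]))
E
python3 pose.py
```

```text
[ 0.5464 -0.0549  0.0055  0.0868] 0.65 2.71
[ 5.474e-01 -5.440e-02 -5.000e-04  8.860e-02] 0.46 1.72
[ 0.5469 -0.0603  0.0085  0.0799] 0.53 1.71
a [0.4916 0.0908]
b [0.492  0.0108]
c [ 0.4927 -0.1212]
d [ 0.4932 -0.2012]
fitting top [ 0.606 -0.051  0.124] console [0.06  0.003]
cap top [0.576 0.152 0.097] console [0.03  0.206]
[[-0.912  0.41  -0.001]
 [ 0.41   0.912 -0.002]
 [ 0.    -0.002 -1.   ]] yaw console 0.31336495498861094
```

```bash
python3 -m jog '[{"az":-6.05},{"az":-6.05},{"az":-6.05},{"az":-6.05},{"dx":-13,"dy":-33},{"dx":-13,"dy":-33},{"dx":-13,"dy":-33},{"dx":-13,"dy":-33},{"dx":-13,"dy":-33},{"dx":-13,"dy":-33},{"dx":-13,"dy":-33},{"dx":-13,"dy":-33},{"dx":-13,"dy":-33},{"dx":-13,"dy":-33},{"dx":-13,"dy":-33},{"dx":-13,"dy":-33},{"dx":-13,"dy":-33},{"dx":-13,"dy":-33},{"dx":-13,"dy":-33},{"dx":-13,"dy":-33}]' 0
python3 -m jog '[{},{},{}]'
python3 - <<'E'
from h import *
s=bot.read_state(); c=optics.read_camera("wrist"); print(s["tool_pos"],s["tcp_rot"],s["wrist_force"],c["vertical_fov"],c["cx"],c["cy"],c["tool_from_camera"])
cv2.imwrite("pics/w1.png",c["img"][...,::-1]); np.savez("w1.npz",pos=s["tool_pos"],rot=s["tcp_rot"],**c)
E
```

```text
[0.2768455  0.61526763 0.40345177] [-0.65910223 -3.07116604  0.00318414] [ 0.32201372 -0.56680003  0.17926187] 71.1247266844328 321.48655173689605 235.55845287114795 [[ 6.62988217e-04 -9.49003939e-01 -3.15263516e-01  8.13448517e-02]
 [ 9.99999590e-01  4.34644055e-04  7.94602014e-04 -1.05163052e-03]
 [-6.17053028e-04 -3.15263914e-01  9.49003838e-01  3.08763406e-02]
 [ 0.00000000e+00  0.00000000e+00  0.00000000e+00  1.00000000e+00]]invalid input
invalid input
```

View pics/w1.png

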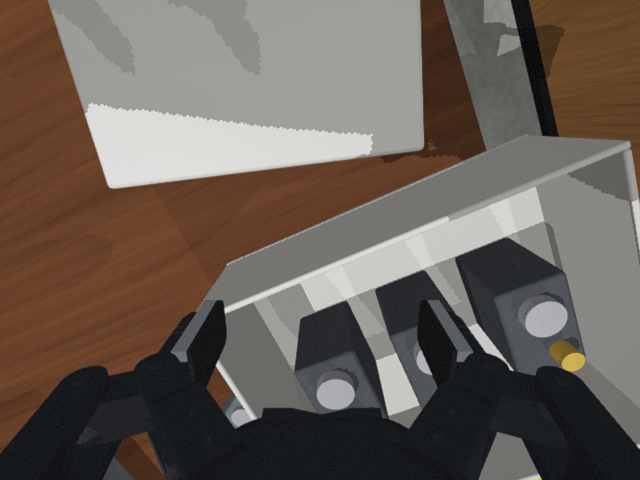

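The wrist view shows the tray, and the arm hasn't moved because both calls were refused. I'll try again with every key in each row.

```bash
python3 -m jog '[{"dx":0,"dy":0,"dz":0,"ax":0,"ay":0,"az":-6.05},{"dx":0,"dy":0,"dz":0,"ax":0,"ay":0,"az":-6.05},{"dx":0,"dy":0,"dz":0,"ax":0,"ay":0,"az":-6.05},{"dx":0,"dy":0,"dz":0,"ax":0,"ay":0,"az":-6.05}]' 0
```

```text
time: 0.48
tool_pos: [0.2769, 0.6154, 0.4041]
tcp_rot: [0.008, -3.141, 0.001]
wrist_force: [-0.8, 0.3, 0.3]
width: 0.457
grip_force: 0.0
```

```bash
python3 -m jog '[{"dx":-6,"dy":-16,"dz":0,"ax":0,"ay":0,"az":0},{"dx":-13,"dy":-33,"dz":0,"ax":0,"ay":0,"az":0},{"dx":-13,"dy":-33,"dz":0,"ax":0,"ay":0,"az":0},{"dx":-13,"dy":-33,"dz":0,"ax":0,"ay":0,"az":0},{"dx":-13,"dy":-33,"dz":0,"ax":0,"ay":0,"az":0},{"dx":-13,"dy":-33,"dz":0,"ax":0,"ay":0,"az":0},{"dx":-13,"dy":-33,"dz":0,"ax":0,"ay":0,"az":0},{"dx":-13,"dy":-33,"dz":0,"ax":0,"ay":0,"az":0},{"dx":-13,"dy":-33,"dz":0,"ax":0,"ay":0,"az":0},{"dx":-13,"dy":-33,"dz":0,"ax":0,"ay":0,"az":0},{"dx":-13,"dy":-33,"dz":0,"ax":0,"ay":0,"az":0},{"dx":-13,"dy":-33,"dz":0,"ax":0,"ay":0,"az":0},{"dx":-13,"dy":-33,"dz":0,"ax":0,"ay":0,"az":0},{"dx":-13,"dy":-33,"dz":0,"ax":0,"ay":0,"az":0},{"dx":-13,"dy":-33,"dz":0,"ax":0,"ay":0,"az":0},{"dx":-13,"dy":-33,"dz":0,"ax":0,"ay":0,"az":0},{"dx":-13,"dy":-14,"dz":0,"ax":0,"ay":0,"az":0},{"dx":0,"dy":0,"dz":0,"ax":0,"ay":0,"az":0},{"dx":0,"dy":0,"dz":0,"ax":0,"ay":0,"az":0},{"dx":0,"dy":0,"dz":0,"ax":0,"ay":0,"az":0}]'
python3 - <<'E'
from h import *
s=bot.read_state(); c=optics.read_camera("wrist"); print(s["tool_pos"],s["tcp_rot"],s["wrist_force"])
cv2.imwrite("pics/w2.png",c["img"][...,::-1]); np.savez("w2.npz",pos=s["tool_pos"],rot=s["tcp_rot"],**c)
E
```

```text
time: 2.15
tool_pos: [0.4904, 0.0908, 0.4043]
tcp_rot: [-0.001, -3.14, -0.001]
wrist_force: [-0.2, -0.0, 0.5]
width: 0.002
grip_force: 0.0
[0.49035985 0.09080593 0.404323  ] [-1.03810226e-03 -3.14045464e+00 -7.06580341e-04] [-0.23308912 -0.02572667  0.48287426]
```

View pics/w2.png

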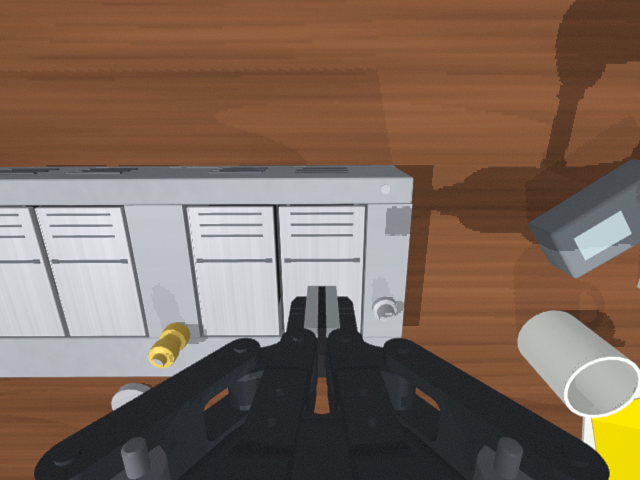

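The wrist view shows cover a's near edge at row 206, columns 279–366, and b's inner near corner at (185,206). The console's near +y top corner is at (412,178) and the fitting is at (168,345). I'll refine the pose with these points.

```bash
cat > wfit.py <<'E'
from pose import *
w=np.load("w2.npz"); M=Ro.from_rotvec(w["rot"]).as_matrix(); X=w["tool_from_camera"]
Rc=(M@X[:3,:3]).T; tc=-Rc@(M@X[:3,3]+w["pos"])
cam=dict(R=Rc,t=tc,vertical_fov=w["vertical_fov"],cx=w["cx"],cy=w["cy"])
Q=np.array([[-70,183.5],[-70,108.5],[-70,103.5],[-70,28.5],[-95,224],[-70,-28.5],[-70,-103.5],[-20,183.5],[-20,28.5]])/1e3
O=np.array([[367,206],[278,206],[274,206],[184,206],[412,178],[122,206],[36,206],[365,260],[192,260]])
def wd(p): c,s=np.cos(p[2]),np.sin(p[2]); return np.c_[Q@np.array([[c,s],[-s,c]])+p[:2],np.full(len(Q),p[3])]
for z in(.09,None):
    f=lambda p:(proj(cam,wd(np.r_[p[:3],z or p[3]]))-O).ravel()
    r=least_squares(f,[.55,-.05,0,.09],loss="soft_l1"); print(r.x.round(4),r.fun.reshape(-1,2).round(1).tolist())
E
python3 wfit.py
```

```text
[ 0.5456 -0.0547 -0.0012  0.09  ] [[-0.9, 0.3], [1.3, 0.2], [-0.4, 0.2], [2.8, 0.2], [3.4, -0.6], [-1.3, 0.1], [-2.2, 0.0], [-1.3, -0.1], [1.6, -0.2]]
[ 0.5462 -0.0553 -0.0014  0.0879] [[-2.0, 0.4], [1.0, 0.3], [-0.8, 0.3], [3.1, 0.2], [2.0, -0.4], [-0.5, 0.1], [-0.8, 0.0], [-2.2, -0.5], [1.9, -0.6]]
```

```bash
python3 -m jog '[{"dx":-2,"dy":0,"dz":20,"ax":0,"ay":0,"az":0},{"dx":0,"dy":0,"dz":35,"ax":0,"ay":0,"az":0},{"dx":0,"dy":0,"dz":35,"ax":0,"ay":0,"az":0},{"dx":0,"dy":0,"dz":25,"ax":0,"ay":0,"az":0},{"dx":0,"dy":0,"dz":12,"ax":0,"ay":0,"az":0},{"dx":0,"dy":0,"dz":6,"ax":0,"ay":0,"az":0},{"dx":0,"dy":0,"dz":0,"ax":0,"ay":0,"az":0},{"dx":0,"dy":0,"dz":0,"ax":0,"ay":0,"az":0}]'; for i in 1 2 3; do :; done; python3 -m jog '[{"dx":0,"dy":0,"dz":2,"ax":0,"ay":0,"az":0},{"dx":0,"dy":0,"dz":0,"ax":0,"ay":0,"az":0}]'
```

```text
time: 2.87
tool_pos: [0.4934, 0.0911, 0.2729]
tcp_rot: [-0.001, 3.14, 0.0]
wrist_force: [0.9, -0.7, 0.5]
width: 0.003
grip_force: 0.0
time: 3.03
tool_pos: [0.4936, 0.0907, 0.2714]
tcp_rot: [0.0, 3.138, 0.001]
wrist_force: [0.1, -0.1, -0.4]
width: 0.001
grip_force: 0.0
```

```bash
python3 -m jog '[{"dx":0,"dy":0,"dz":2,"ax":0,"ay":0,"az":0},{"dx":0,"dy":0,"dz":2,"ax":0,"ay":0,"az":0},{"dx":0,"dy":0,"dz":1.5,"ax":0,"ay":0,"az":0},{"dx":0,"dy":0,"dz":0,"ax":0,"ay":0,"az":0}]'|sed -n '2p;4p'; python3 -m jog '[{"dx":0,"dy":0,"dz":1,"ax":0,"ay":0,"az":0},{"dx":0,"dy":0,"dz":0,"ax":0,"ay":0,"az":0}]'|sed -n '2p;4p'
```

```text
tool_pos: [0.4926, 0.0904, 0.2639]
wrist_force: [-0.6, -0.3, -1.0]
tool_pos: [0.4927, 0.0904, 0.2632]
wrist_force: [-0.5, 0.4, 1.0]
```

```bash
python3 -m jog '[{"dx":0,"dy":0,"dz":1,"ax":0,"ay":0,"az":0},{"dx":0,"dy":0,"dz":0,"ax":0,"ay":0,"az":0}]'|sed -n '2p;4p'
```

```text
tool_pos: [0.4927, 0.0904, 0.2627]
wrist_force: [-3.7, -0.6, 4.7]
```

```bash
python3 -m jog '[{"dx":0,"dy":0,"dz":0.6,"ax":0,"ay":0,"az":0},{"dx":0,"dy":0,"dz":0,"ax":0,"ay":0,"az":0}]'|sed -n '2p;4p'
```

```text
tool_pos: [0.4928, 0.0904, 0.2627]
wrist_force: [-4.1, -0.6, 9.3]
```

```bash
python3 -m jog '[{"dx":0,"dy":0,"dz":0.6,"ax":0,"ay":0,"az":0},{"dx":0,"dy":0,"dz":0,"ax":0,"ay":0,"az":0}]'|sed -n '2p;4p'
```

```text
tool_pos: [0.4928, 0.0904, 0.2626]
wrist_force: [-5.3, -1.0, 13.0]
```

```bash
python3 -m jog '[{"dx":0,"dy":0,"dz":0.6,"ax":0,"ay":0,"az":0},{"dx":0,"dy":0,"dz":0,"ax":0,"ay":0,"az":0}]'|sed -n '2p;4p'
```

```text
tool_pos: [0.4928, 0.0905, 0.2626]
wrist_force: [-8.6, -1.3, 16.9]
```

```bash
python3 -m jog '[{"dx":0,"dy":0,"dz":-12,"ax":0,"ay":0,"az":0},{"dx":0,"dy":-15,"dz":-2,"ax":0,"ay":0,"az":0},{"dx":0,"dy":-25,"dz":0,"ax":0,"ay":0,"az":0},{"dx":0,"dy":-25,"dz":0,"ax":0,"ay":0,"az":0},{"dx":0,"dy":-15,"dz":0,"ax":0,"ay":0,"az":0},{"dx":0,"dy":0,"dz":3,"ax":0,"ay":0,"az":0},{"dx":0,"dy":0,"dz":3,"ax":0,"ay":0,"az":0},{"dx":0,"dy":0,"dz":2,"ax":0,"ay":0,"az":0},{"dx":0,"dy":0,"dz":1,"ax":0,"ay":0,"az":0},{"dx":0,"dy":0,"dz":0,"ax":0,"ay":0,"az":0},{"dx":0,"dy":0,"dz":0,"ax":0,"ay":0,"az":0}]'|sed -n '1,4p'
```

```text
time: 5.12
tool_pos: [0.4926, 0.0112, 0.2652]
tcp_rot: [0.001, -3.141, -0.0]
wrist_force: [-0.1, 0.8, -0.2]
```

```bash
python3 -m jog '[{"dx":0,"dy":0,"dz":1.2,"ax":0,"ay":0,"az":0},{"dx":0,"dy":0,"dz":1.2,"ax":0,"ay":0,"az":0},{"dx":0,"dy":0,"dz":0,"ax":0,"ay":0,"az":0}]'|sed -n '2p;4p'
```

```text
tool_pos: [0.4929, 0.0108, 0.2632]
wrist_force: [-0.5, 0.1, 1.0]
```

```bash
python3 -m jog '[{"dx":0,"dy":0,"dz":0.8,"ax":0,"ay":0,"az":0},{"dx":0,"dy":0,"dz":0,"ax":0,"ay":0,"az":0}]'|sed -n '2p;4p'
```

```text
tool_pos: [0.4929, 0.0106, 0.2628]
wrist_force: [-1.5, 1.3, 4.6]
```

```bash
python3 -m jog '[{"dx":0,"dy":0,"dz":0.8,"ax":0,"ay":0,"az":0},{"dx":0,"dy":0,"dz":0,"ax":0,"ay":0,"az":0}]'|sed -n '2p;4p'
```

```text
tool_pos: [0.4929, 0.0107, 0.2627]
wrist_force: [-2.9, 2.3, 9.7]
```

Cover b is also firm at about 10 N. Moving on to c.

```bash
python3 -m jog '[{"dx":0,"dy":0,"dz":-12,"ax":0,"ay":0,"az":0},{"dx":0,"dy":-16,"dz":-1,"ax":0,"ay":0,"az":0},{"dx":0,"dy":-25,"dz":0,"ax":0,"ay":0,"az":0},{"dx":0,"dy":-25,"dz":0,"ax":0,"ay":0,"az":0},{"dx":0,"dy":-25,"dz":0,"ax":0,"ay":0,"az":0},{"dx":0,"dy":-25,"dz":0,"ax":0,"ay":0,"az":0},{"dx":0,"dy":-16,"dz":0,"ax":0,"ay":0,"az":0},{"dx":0,"dy":0,"dz":3,"ax":0,"ay":0,"az":0},{"dx":0,"dy":0,"dz":3,"ax":0,"ay":0,"az":0},{"dx":0,"dy":0,"dz":2,"ax":0,"ay":0,"az":0},{"dx":0,"dy":0,"dz":1,"ax":0,"ay":0,"az":0},{"dx":0,"dy":0,"dz":0,"ax":0,"ay":0,"az":0},{"dx":0,"dy":0,"dz":0,"ax":0,"ay":0,"az":0}]'|sed -n '1,4p'
```

```text
time: 6.78
tool_pos: [0.4926, -0.1207, 0.2652]
tcp_rot: [0.001, -3.141, -0.0]
wrist_force: [-0.1, -0.4, -0.8]
```

```bash
python3 -m jog '[{"dx":0,"dy":0,"dz":1.2,"ax":0,"ay":0,"az":0},{"dx":0,"dy":0,"dz":1.2,"ax":0,"ay":0,"az":0},{"dx":0,"dy":0,"dz":0,"ax":0,"ay":0,"az":0}]'|sed -n '2p;4p'
```

```text
tool_pos: [0.4928, -0.1212, 0.2631]
wrist_force: [-0.1, 0.1, -0.3]
```

```bash
python3 -m jog '[{"dx":0,"dy":0,"dz":0.8,"ax":0,"ay":0,"az":0},{"dx":0,"dy":0,"dz":0,"ax":0,"ay":0,"az":0}]'|sed -n '2p;4p'
```

```text
tool_pos: [0.4928, -0.1214, 0.2627]
wrist_force: [-1.6, 1.7, 4.3]
```

```bash
python3 -m jog '[{"dx":0,"dy":0,"dz":0.8,"ax":0,"ay":0,"az":0},{"dx":0,"dy":0,"dz":0,"ax":0,"ay":0,"az":0}]'|sed -n '2p;4p'
```

```text
tool_pos: [0.4929, -0.1214, 0.2626]
wrist_force: [-3.2, 3.9, 10.3]
```

Cover c is firm too, so d is next.

```bash
python3 -m jog '[{"dx":0,"dy":0,"dz":-12,"ax":0,"ay":0,"az":0},{"dx":0,"dy":-15,"dz":-1,"ax":0,"ay":0,"az":0},{"dx":0,"dy":-25,"dz":0,"ax":0,"ay":0,"az":0},{"dx":0,"dy":-25,"dz":0,"ax":0,"ay":0,"az":0},{"dx":0,"dy":-15,"dz":0,"ax":0,"ay":0,"az":0},{"dx":0,"dy":0,"dz":3,"ax":0,"ay":0,"az":0},{"dx":0,"dy":0,"dz":3,"ax":0,"ay":0,"az":0},{"dx":0,"dy":0,"dz":2,"ax":0,"ay":0,"az":0},{"dx":0,"dy":0,"dz":1,"ax":0,"ay":0,"az":0},{"dx":0,"dy":0,"dz":0,"ax":0,"ay":0,"az":0},{"dx":0,"dy":0,"dz":0,"ax":0,"ay":0,"az":0}]'|sed -n '1,4p'
```

```text
time: 8.28
tool_pos: [0.4925, -0.2007, 0.2651]
tcp_rot: [0.001, -3.141, -0.001]
wrist_force: [0.1, -0.6, 0.3]
```

```bash
python3 -m jog '[{"dx":0,"dy":0,"dz":1.2,"ax":0,"ay":0,"az":0},{"dx":0,"dy":0,"dz":1.2,"ax":0,"ay":0,"az":0},{"dx":0,"dy":0,"dz":0,"ax":0,"ay":0,"az":0}]'|sed -n '2p;4p'
```

```text
tool_pos: [0.4928, -0.2013, 0.2631]
wrist_force: [-0.4, 0.1, 1.0]
```

```bash
python3 -m jog '[{"dx":0,"dy":0,"dz":0.8,"ax":0,"ay":0,"az":0},{"dx":0,"dy":0,"dz":0,"ax":0,"ay":0,"az":0}]'|sed -n '2p;4p'
```

```text
tool_pos: [0.4928, -0.2014, 0.2625]
wrist_force: [-0.5, 1.6, 4.2]
```

```bash
python3 -m jog '[{"dx":0,"dy":0,"dz":0.8,"ax":0,"ay":0,"az":0},{"dx":0,"dy":0,"dz":0,"ax":0,"ay":0,"az":0}]'|sed -n '2p;4p'
```

```text
tool_pos: [0.4927, -0.2014, 0.2616]
wrist_force: [-0.6, 2.8, 3.9]
```

```bash
python3 -m jog '[{"dx":0,"dy":0,"dz":0.8,"ax":0,"ay":0,"az":0},{"dx":0,"dy":0,"dz":0,"ax":0,"ay":0,"az":0}]'|sed -n '2p;4p'
```

```text
tool_pos: [0.4927, -0.2015, 0.2606]
wrist_force: [-0.6, 2.0, 4.7]
```

Cover d rocks: it yields at a steady 4 N or so. I'll push it down.

```bash
python3 -m jog '[{"dx":0,"dy":0,"dz":2,"ax":0,"ay":0,"az":0},{"dx":0,"dy":0,"dz":3,"ax":0,"ay":0,"az":0},{"dx":0,"dy":0,"dz":3,"ax":0,"ay":0,"az":0},{"dx":0,"dy":0,"dz":3,"ax":0,"ay":0,"az":0},{"dx":0,"dy":0,"dz":3,"ax":0,"ay":0,"az":0},{"dx":0,"dy":0,"dz":2,"ax":0,"ay":0,"az":0},{"dx":0,"dy":0,"dz":0,"ax":0,"ay":0,"az":0}]'|sed -n '1,4p'
```

```text
time: 9.62
tool_pos: [0.4927, -0.2019, 0.2443]
tcp_rot: [0.001, 3.141, -0.001]
wrist_force: [-0.2, -0.0, 1.2]
```

```bash
python3 -m jog '[{"dx":0,"dy":0,"dz":2,"ax":0,"ay":0,"az":0},{"dx":0,"dy":0,"dz":2,"ax":0,"ay":0,"az":0},{"dx":0,"dy":0,"dz":2,"ax":0,"ay":0,"az":0},{"dx":0,"dy":0,"dz":0,"ax":0,"ay":0,"az":0}]'|sed -n '1,4p'
```

```text
time: 9.95
tool_pos: [0.4922, -0.2015, 0.2378]
tcp_rot: [-0.001, -3.14, -0.001]
wrist_force: [-0.2, 0.1, 0.3]
```

Run:
```python
from h import *
a=optics.read_camera("side")["img"][...,::-1][110:310,330:530]; b=optics.read_camera("wrist")["img"][...,::-1]
cv2.imwrite("pics/s3.png",np.hstack([cv2.resize(a,(400,400),interpolation=cv2.INTER_CUBIC),cv2.resize(b,(400,300))[[*range(300)]+[0]*100]]))
```

```text
(no output)
```

View pics/s3.png

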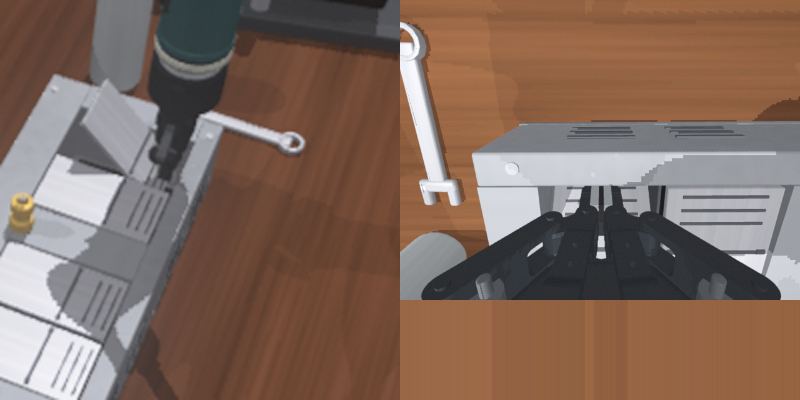

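The side crop shows cover d tilted well up, far edge at about (105,85), with the fingertips still on its near end. I'll keep pushing down.

```bash
python3 -m jog '[{"dx":0,"dy":0,"dz":2,"ax":0,"ay":0,"az":0},{"dx":0,"dy":0,"dz":2,"ax":0,"ay":0,"az":0},{"dx":0,"dy":0,"dz":1,"ax":0,"ay":0,"az":0},{"dx":0,"dy":0,"dz":0,"ax":0,"ay":0,"az":0}]'|sed -n '1,4p'
```

```text
time: 10.38
tool_pos: [0.4925, -0.2015, 0.2333]
tcp_rot: [-0.001, -3.141, -0.0]
wrist_force: [-0.5, -0.6, 0.7]
```

```bash
python3 -m jog '[{"dx":0,"dy":0,"dz":2,"ax":0,"ay":0,"az":0},{"dx":0,"dy":0,"dz":2,"ax":0,"ay":0,"az":0},{"dx":0,"dy":0,"dz":1,"ax":0,"ay":0,"az":0},{"dx":0,"dy":0,"dz":0,"ax":0,"ay":0,"az":0}]'|sed -n '1,4p'
```

```text
time: 10.72
tool_pos: [0.4924, -0.2015, 0.2281]
tcp_rot: [-0.001, -3.141, -0.0]
wrist_force: [0.1, -1.0, 1.4]
```

```bash
python3 -m jog '[{"dx":0,"dy":0,"dz":-10,"ax":0,"ay":0,"az":0},{"dx":0,"dy":0,"dz":-30,"ax":0,"ay":0,"az":0},{"dx":0,"dy":0,"dz":-35,"ax":0,"ay":0,"az":0},{"dx":0,"dy":0,"dz":-35,"ax":0,"ay":0,"az":0},{"dx":0,"dy":0,"dz":-35,"ax":0,"ay":0,"az":0},{"dx":-15,"dy":0,"dz":0,"ax":0,"ay":0,"az":0},{"dx":-30,"dy":0,"dz":0,"ax":0,"ay":0,"az":0},{"dx":-35,"dy":0,"dz":0,"ax":0,"ay":0,"az":0},{"dx":-30,"dy":0,"dz":0,"ax":0,"ay":0,"az":0},{"dx":-15,"dy":0,"dz":0,"ax":0,"ay":0,"az":0},{"dx":0,"dy":0,"dz":0,"ax":0,"ay":0,"az":0},{"dx":0,"dy":0,"dz":0,"ax":0,"ay":0,"az":0}]'|sed -n '1,4p'
python3 - <<'E'
from h import *
a=optics.read_camera("side")["img"][...,::-1]; np.save("s4.npy",a)
cv2.imwrite("pics/s4.png",cv2.resize(a[130:280,340:480],None,fx=4,fy=4,interpolation=cv2.INTER_CUBIC))
E
```

```text
time: 11.72
tool_pos: [0.6179, -0.2014, 0.3733]
tcp_rot: [0.0, -3.14, -0.001]
wrist_force: [0.2, 0.0, 0.1]
```

View pics/s4.png

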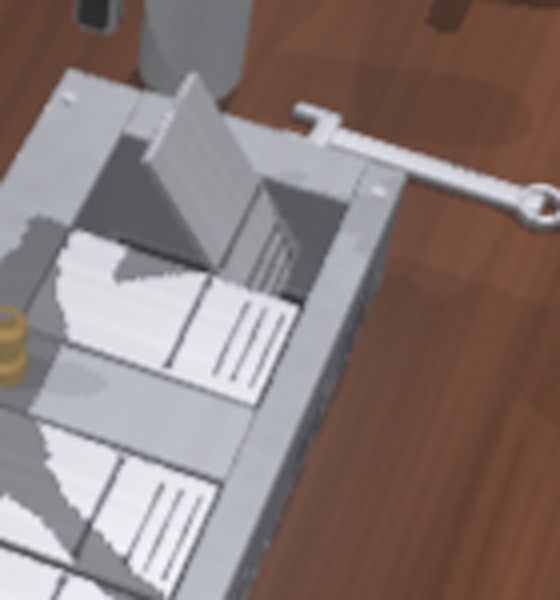

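The crop shows cover d standing, its far edge running from (150,160) to (193,73), with the other three shut. I'll work out its tilt.

```bash
cat > tilt.py <<'E'
from pose import *
import sys
obs=np.array(eval(sys.argv[1]))/4+[340,130]
for p in ([.546,-.055,0,.09],fit([("side",S)]).x):
    c,s=np.cos(p[2]),np.sin(p[2])
    for th in (.8,.9,1,1.1,1.15):
        x=-.02+.08*np.cos(th)-.003*np.sin(th); z=p[3]-.003+.08*np.sin(th)+.003*np.cos(th)
        W=np.array([[p[0]+c*x-s*y,p[1]+s*x+c*y,z] for y in(-.1085,-.1835)])
        print(th,(proj(C["side"],W)-obs).round(1).tolist())
E
python3 tilt.py '[[150,160],[193,73]]'
```

```text
0.8 [[-4.3, 0.4], [-2.9, -0.2]]
0.9 [[-1.4, -0.5], [0.0, -1.1]]
1 [[1.8, -1.0], [3.2, -1.7]]
1.1 [[5.2, -1.3], [6.5, -2.1]]
1.15 [[7.0, -1.3], [8.2, -2.1]]
0.8 [[-4.7, 2.0], [-3.7, 1.5]]
0.9 [[-1.8, 1.2], [-0.8, 0.6]]
1 [[1.4, 0.6], [2.4, -0.0]]
1.1 [[4.8, 0.3], [5.6, -0.4]]
1.15 [[6.5, 0.3], [7.3, -0.5]]
```

```bash
python3 -m jog '[{"dx":0,"dy":0,"dz":15,"ax":0,"ay":0,"az":0},{"dx":0,"dy":0,"dz":25,"ax":0,"ay":0,"az":0},{"dx":0,"dy":0,"dz":20,"ax":0,"ay":0,"az":0},{"dx":10,"dy":0,"dz":0,"ax":0,"ay":0,"az":0},{"dx":10,"dy":0,"dz":0,"ax":0,"ay":0,"az":0},{"dx":7,"dy":0,"dz":0,"ax":0,"ay":0,"az":0},{"dx":0,"dy":0,"dz":0,"ax":0,"ay":0,"az":0}]'|sed -n '1,4p'
```

```text
time: 12.35
tool_pos: [0.589, -0.2018, 0.3154]
tcp_rot: [0.002, 3.14, -0.001]
wrist_force: [0.1, -0.6, 1.1]
```

```bash
python3 -m jog '[{"dx":2,"dy":0,"dz":0,"ax":0,"ay":0,"az":0},{"dx":2,"dy":0,"dz":0,"ax":0,"ay":0,"az":0},{"dx":2,"dy":0,"dz":0,"ax":0,"ay":0,"az":0},{"dx":0,"dy":0,"dz":0,"ax":0,"ay":0,"az":0}]'|sed -n '2p;4p'
```

```text
tool_pos: [0.5857, -0.2018, 0.3156]
wrist_force: [2.8, -0.1, 2.4]
```

```bash
python3 -m jog '[{"dx":2,"dy":0,"dz":0,"ax":0,"ay":0,"az":0},{"dx":2,"dy":0,"dz":0,"ax":0,"ay":0,"az":0},{"dx":2,"dy":0,"dz":0,"ax":0,"ay":0,"az":0},{"dx":0,"dy":0,"dz":0,"ax":0,"ay":0,"az":0}]'|sed -n '2p;4p'
```

```text
tool_pos: [0.5782, -0.2015, 0.3134]
wrist_force: [2.6, -0.1, 1.2]
```

```bash
python3 -m jog '[{"dx":1.5,"dy":0,"dz":0,"ax":0,"ay":0,"az":0},{"dx":1.5,"dy":0,"dz":0,"ax":0,"ay":0,"az":0},{"dx":0,"dy":0,"dz":0,"ax":0,"ay":0,"az":0}]'|sed -n '2p;4p'
```

```text
tool_pos: [0.5751, -0.2015, 0.3131]
wrist_force: [1.9, 0.1, 1.0]
```

```bash
python3 -m jog '[{"dx":1.5,"dy":0,"dz":0,"ax":0,"ay":0,"az":0},{"dx":1.5,"dy":0,"dz":0,"ax":0,"ay":0,"az":0},{"dx":0,"dy":0,"dz":0,"ax":0,"ay":0,"az":0}]'|sed -n '2p;4p'
```

```text
tool_pos: [0.5731, -0.2015, 0.3135]
wrist_force: [5.9, 0.9, -1.8]
```

```bash
python3 -m jog '[{"dx":1,"dy":0,"dz":0,"ax":0,"ay":0,"az":0},{"dx":1,"dy":0,"dz":0,"ax":0,"ay":0,"az":0},{"dx":0,"dy":0,"dz":0,"ax":0,"ay":0,"az":0}]'|sed -n '2p;4p'
```

```text
tool_pos: [0.5723, -0.2015, 0.3137]
wrist_force: [11.8, -0.7, -3.7]
```

```bash
python3 -m jog '[{"dx":1,"dy":0,"dz":0,"ax":0,"ay":0,"az":0},{"dx":0.5,"dy":0,"dz":0,"ax":0,"ay":0,"az":0},{"dx":0,"dy":0,"dz":0,"ax":0,"ay":0,"az":0},{"dx":0,"dy":0,"dz":0,"ax":0,"ay":0,"az":0}]'|sed -n '2p;4p'
```

```text
tool_pos: [0.5717, -0.2014, 0.3139]
wrist_force: [15.4, 0.0, -6.0]
```

```bash
python3 -m jog '[{"dx":-5,"dy":0,"dz":0,"ax":0,"ay":0,"az":0},{"dx":-15,"dy":0,"dz":0,"ax":0,"ay":0,"az":0},{"dx":-20,"dy":0,"dz":0,"ax":0,"ay":0,"az":0},{"dx":0,"dy":0,"dz":-20,"ax":0,"ay":0,"az":0},{"dx":0,"dy":0,"dz":-35,"ax":0,"ay":0,"az":0},{"dx":0,"dy":0,"dz":-35,"ax":0,"ay":0,"az":0},{"dx":0,"dy":0,"dz":-20,"ax":0,"ay":0,"az":0},{"dx":0,"dy":0,"dz":0,"ax":0,"ay":0,"az":0},{"dx":0,"dy":0,"dz":0,"ax":0,"ay":0,"az":0},{"dx":0,"dy":0,"dz":0,"ax":0,"ay":0,"az":0}]'|sed -n '1,4p'
python3 - <<'E'
from h import *
a=optics.read_camera("side")["img"][...,::-1]
cv2.imwrite("pics/s5.png",cv2.resize(a[130:280,340:480],None,fx=4,fy=4,interpolation=cv2.INTER_CUBIC))
E
```

```text
time: 14.93
tool_pos: [0.6083, -0.2014, 0.4218]
tcp_rot: [-0.001, -3.138, -0.002]
wrist_force: [-0.2, 0.3, -0.5]
```

View pics/s5.png

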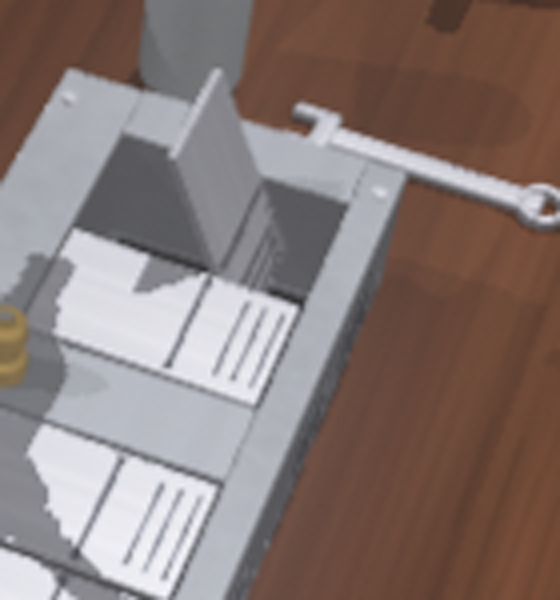

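Cover d's far edge has moved to (176,157)–(217,70). That is about 6.5 px in the original image and puts the tilt at about 1.14 rad, at its stop. Covers b and c and the half of a in view lie flush, and the arm is clear, so I'll hand in.

```bash
python3 -c "
from workcell import bot
print(bot.finish_job())"
```

```text
the job is handed in; nothing more can be done
None
```

Cover d was the one that rocked: it is open against its stop (about 1.14 rad by camera) and handed in at about 15 s, with covers a, b and c shut; they stayed firm when pressed, at up to 17 N on a and about 10 N on b and c.

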